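# Torque the cutter blocks of a rotary dough press

## Task

Fit every loose steel cutter block, one to a pocket, into the dough press's rotary table at its open front place, and tighten each block's bolt clockwise with the click wrench until the wrench clicks, stopping at once so that no bolt is overtightened. Index the table by its upright pegs from pocket to pocket, and finish with all the fitted blocks turned away from the front place, an empty pocket clicked into its detent there, and the wrench back on its wooden rest. Leave the other kitchen things where they are.

Things in the scene. Friction and masses are not known exactly. Their poses are not given: they have to be found in the camera images.
- table_axis (a point): Axis of the press's round aluminium rotary table (230 mm across), at pocket-floor level, 42 mm above the counter. Its x points to the drive column (128 mm high) at the back of the fixed press, z up. White base 250 mm wide, from 120 mm before to 200 mm behind the axis. A clear guard plate (230 mm wide, top 108 mm above the counter) covers all from 5 mm before the axis to the back.
- work_place (a point): The open front place of the press, where a pocket stands when the table is indexed: 70 mm from the table axis on its -x side (robot side), at pocket-floor level, 42 mm above the counter. Fixed to the press, same axes as table_axis.
- turret (a joint): Table angle, rad, growing anticlockwise from above, free both ways (limits +-9). A spring detent holds it at every quarter turn (0, +-1.571, ..), a pocket then being exactly at the front place; it draws in from 0.05 rad either side and yields at about 0.5 Nm (5 N at a peg). To turn the table, grip an index peg (see pocket0) and carry it in an arc round the axis.
- pocket0 (a point): Centre of pocket 0's floor, turns with the table; at the front place at turret 0. Four index pegs (upright steel, 14 mm across, 45 mm tall, tops 87 mm above the counter, 105 mm from the axis) stand halfway between pockets, so with the table indexed one is 45 degrees to each side of the front place, in the open; taking it across to the other side is one index.
- pocket1 (a point): Centre of pocket 1's floor, turns with the table; at the front place at turret -1.571. All four pockets are alike and start empty: 57 mm square inside, sides square to the radius, walls 5 mm thick and 13 mm high.
- pocket2 (a point): Centre of pocket 2's floor, turns with the table; at the front place at turret +-3.142. All four pockets are alike and start empty: 57 mm square inside, sides square to the radius, walls 5 mm thick and 13 mm high.
- pocket3 (a point): Centre of pocket 3's floor, turns with the table; at the front place at turret 1.571. All four pockets are alike and start empty: 57 mm square inside, sides square to the radius, walls 5 mm thick and 13 mm high.
- block1: Loose stepped steel block, 0.3 to 0.6 kg, may be absent: foot 54 x 54 x 14 mm, on it a 40 x 40 x 16 mm part to grip, on top a square brass bolt head 18 mm across flats, 14 mm high (its top 4 mm only 15 mm across). Origin: centre of the underside; x, y square to its sides, z up; bolt head's top at 44 mm. Fits a pocket with 1.5 mm play all round, any way round.
- block2: Loose stepped steel block, 0.3 to 0.6 kg, may be absent: foot 54 x 54 x 14 mm, on it a 40 x 40 x 16 mm part to grip, on top a square brass bolt head 18 mm across flats, 14 mm high (its top 4 mm only 15 mm across). Origin: centre of the underside; x, y square to its sides, z up; bolt head's top at 44 mm. Fits a pocket with 1.5 mm play all round, any way round.
- block3: Loose stepped steel block, 0.3 to 0.6 kg, may be absent: foot 54 x 54 x 14 mm, on it a 40 x 40 x 16 mm part to grip, on top a square brass bolt head 18 mm across flats, 14 mm high (its top 4 mm only 15 mm across). Origin: centre of the underside; x, y square to its sides, z up; bolt head's top at 44 mm. Fits a pocket with 1.5 mm play all round, any way round.
- bolt1 (a joint): Clockwise turn (from above) of block 1's bolt, rad; at 0 the head is square to the block. Starts at 0 to 0.12. Takes 0.40 Nm, rising by 0.6 Nm per rad, and stays where left. At the wrench's click it is at about 0.5. Tight: 0.40 to 0.62; beyond 0.62 it is overtightened for good.
- bolt2 (a joint): Clockwise turn (from above) of block 2's bolt, rad; at 0 the head is square to the block. Starts at 0 to 0.12. Takes 0.40 Nm, rising by 0.6 Nm per rad, and stays where left. At the wrench's click it is at about 0.5. Tight: 0.40 to 0.62; beyond 0.62 it is overtightened for good.
- bolt3 (a joint): Clockwise turn (from above) of block 3's bolt, rad; at 0 the head is square to the block. Starts at 0 to 0.12. Takes 0.40 Nm, rising by 0.6 Nm per rad, and stays where left. At the wrench's click it is at about 0.5. Tight: 0.40 to 0.62; beyond 0.62 it is overtightened for good.
- wrench: Click wrench, 0.38 kg. Origin: on the socket axis, at the socket's mouth; x to the handle's end (200 mm), z up. Handle centre line 60 mm above the mouth; rubber grip 18 mm wide, 20 mm high, x 100 to 200 mm. Socket 33 mm across, square hole 21 mm wide, 12 mm deep, its sides at 45 degrees to the handle. Pushed fully onto a bolt head, its mouth is 2 mm above the block's 40 mm top face.
- click (a joint): The wrench's break-over angle, rad; 0 while rigid. At 0.7 Nm (6 N at the grip) the handle breaks over clockwise on the socket and the resistance falls away (the felt click) until a stop at 0.16 rad; pushing on overtightens. Springs back when let off. Up to 0.3 rad of play before the bolt bites; about 1 rad of swing in all. Room: from pointing front-left of the press to just past left.
- rest_seat (a point): Where the wrench's origin lies on its fixed wooden rest, 12 mm above the counter; x along the stored handle to its end, z up. Two posts (x = 50 and 178 mm, 16 mm thick, 42 mm wide) carry the wrench in notches 28 mm wide and 14 mm deep, floors 65 and 62 mm above the counter. The handle is free to grip between them, about 120 mm from the socket axis.
- yeast_jar: Bystander: glass jar 60 mm across, 90 mm high, origin at the centre of its underside.
- cookie_ring: Bystander: steel cutter ring 64 mm across, 30 mm high, origin at the centre of its underside.
- cup: Bystander: white cup 80 mm across, 80 mm high, origin at the centre of its underside.
- spoon: Bystander: wooden spoon lying on the counter.
- pestle: Bystander: upright marble pestle 36 mm across, 100 mm high, origin at the centre of its underside.
There are look-alikes about, which are no part of the job. Of the things like the wrench, leave any that is purple; of the rest the larger one is meant.

How it is judged:
On the way, in this order (a step that is already met when the one before it is completed fails the run):
1. a block sits in a pocket at the front place (((horizontal distance between block1 and work_place below 0.006 m and z of block1 in the frame of work_place below 0.004 m and angle between block1's own z axis and vertical below 0.08 rad) or (horizontal distance between block2 and work_place below 0.006 m and z of block2 in the frame of work_place below 0.004 m and angle between block2's own z axis and vertical below 0.08 rad) or (horizontal distance between block3 and work_place below 0.006 m and z of block3 in the frame of work_place below 0.004 m and angle between block3's own z axis and vertical below 0.08 rad))), for 0.2 s.
2. the wrench breaks over on the bolt of a block at the front place, which is thereby tight (value of joint click above 0.025 rad and ((horizontal distance between block1 and work_place below 0.015 m and z of block1 in the frame of work_place below 0.012 m and value of joint bolt1 above 0.4 rad) or (horizontal distance between block2 and work_place below 0.015 m and z of block2 in the frame of work_place below 0.012 m and value of joint bolt2 above 0.4 rad) or (horizontal distance between block3 and work_place below 0.015 m and z of block3 in the frame of work_place below 0.012 m and value of joint bolt3 above 0.4 rad))), for 0.05 s.
At the end, for the whole second after the job is handed in: Every block present is down in a pocket (within 6 mm, level, within 4 mm of its floor), over 50 mm from the front place, its bolt at 0.40 to 0.62 rad; an empty pocket is at the front place within 6 mm; the wrench lies still on its rest within 20 mm, level within 0.12 rad ((horizontal distance between block1 and pocket0 below 0.006 m or horizontal distance between block1 and pocket1 below 0.006 m or horizontal distance between block1 and pocket2 below 0.006 m or horizontal distance between block1 and pocket3 below 0.006 m) and z of each of block1, block2, block3 in the frame of work_place below 0.004 m and angle between each of block1, block2, block3's own z axis and vertical below 0.08 rad and horizontal distance between each of block1, block2, block3 and work_place above 0.05 m and value of joint bolt1 between 0.4 and 0.62 rad and (horizontal distance between block2 and pocket0 below 0.006 m or horizontal distance between block2 and pocket1 below 0.006 m or horizontal distance between block2 and pocket2 below 0.006 m or horizontal distance between block2 and pocket3 below 0.006 m) and value of joint bolt2 between 0.4 and 0.62 rad and (horizontal distance between block3 and pocket0 below 0.006 m or horizontal distance between block3 and pocket1 below 0.006 m or horizontal distance between block3 and pocket2 below 0.006 m or horizontal distance between block3 and pocket3 below 0.006 m) and value of joint bolt3 between 0.4 and 0.62 rad and horizontal distance between any of pocket0, pocket1, pocket2, pocket3 and work_place below 0.006 m and horizontal distance between wrench and rest_seat below 0.02 m and z of wrench in the frame of rest_seat between -0.006 and 0.006 m and angle between wrench's own z axis and vertical below 0.12 rad and linear speed of wrench below 0.02 m/s); the robot touches nothing.
It fails at once if a bolt is overtightened (beyond 0.62 rad) (value of joint any of bolt1, bolt2, bolt3 above 0.62 rad).
It fails at once if a bystander is pushed more than 40 mm or knocked over (distance of any of yeast_jar, cookie_ring, cup, spoon, pestle from where it was at the start of the episode above 0.04 m or angle between any of yeast_jar, cookie_ring, cup, pestle's own z axis and vertical above 0.7 rad).
Of block1, block2, block3 only 2 to 3 are there at a start; the rules pass over those that are not, and their reading is None.
At some moment in a run one of block1, block2, block3 may be knocked a few centimetres aside while the robot is not near it.
It also fails if it takes over 210 s, if anything falls off the work surface, if the arm or the gripper's body presses on something with over 40 N, if the wrist force passes 120 N, or if a joint passes its speed limit or range.

## Robot

A 7-joint arm with a two-finger parallel gripper is mounted at the origin on the work surface. World frame = base frame: x ahead of the robot, y to its left, z up, the work surface at z = 0. Lengths are in m, angles in rad, forces in N, time in s.
With the tool pointing down it reaches from about 0.425 to 0.95 m from the base axis. Payload 4.7 kg.
Tool frame: the origin (TCP) lies between the finger pads; the fingertips stand 25 mm ahead of it and the grasp point (between the pads) lies 6 mm ahead of it; x points along the fingers, z is the direction in which the jaws open and shut, and the axes are right-handed (so a half turn about x gives the same grasp; the last joint's range is limited). The gripper opens to 85 mm and grips with 20 to 120 N. Pads are 22 mm wide; open, the fingers measure 114 mm over their backs; the gripper's body (76 mm by 85 mm) begins 54 mm behind the grasp point. The pads swing forward as they close: fully open they stand 13 mm farther back than shut.
Start: joints at [1.253, 0.469, -0.049, 1.532, 0.024, 1.141, -0.082], TCP at [0.192, -0.647, 0.256] pointing down, gripper open.
Joint ranges: [-2.59, 2.59], [-0.33, 1.99], [-1.39, 1.29], [0.1, 2.45], [-1.04, 4.18], [0.21, 1.99], [-2.66, 2.66]. Speed limits (rad/s): [2.57, 2.57, 3.14, 3.14, 3.14, 3.14, 3.14].

## Interface

Orientations are given as a 3x3 rotation matrix whose columns are the frame's x, y, z axes.
In Python, from rig import * gives the robot as it stands. Calls block until the motion is done:
- movep(position, orientation): joint-space move of the TCP to a pose.
- move_l(position, attitude=None, feed=0.15, until_force=None): straight line of the TCP; attitude=None keeps the orientation; feed is the mean speed in m/s. With until_force (N) it stops when the force on the tool has changed by that much, and returns True; else False.
- move_joints(angles): joint-space move.
- command_gripper(opening, newtons=None): finger opening in m; newtons is the grip in N (None keeps the last); returns when the fingers have stopped.
- sleep(seconds).
- inverse_kinematics(position, orientation): joint angles nearest the present ones, or None.
- sense(): the state.
- camera(name): name is "scene" or "side" or "wrist"; returns (picture, depth): 480x640x3 uint8, red, green, blue; 480x640 float32, m along the optical axis (not along the pixel's ray), 0 where there is no reading.
- camera_params(name): a dict with "K" (3x3 intrinsics, pixels), "position" and "rotation" of the camera in the world; the wrist camera has in their place "tool_from_camera" (4x4, takes a point from camera to tool coordinates, whose origin is the TCP and whose axes are the tool frame's). Camera axes: x right, y down, z forward; pixel columns grow to the right and rows downward; lengths in m; the calibration is good to about 2 mm. A picture is of the moment at which its call begins: read the wrist's pose just before it. camera_params takes no time and is no camera call.
A pose or a line that the arm cannot do raises Unreachable and nothing moves.
- finish_job(): hands the job in, once; it reports no verdict.
The state is a dict: "time_s": time; "joint_pos": joint angles; "qd": joint speeds; "joint_efforts": joint torques, N m; "position": TCP position; "tcp_rot": TCP orientation; "wrist_force": force on the tool from outside, world axes, zero at the start; "ft_torque": the same for the moment, N m; "finger_gap": finger opening in m.
Only numpy, scipy, OpenCV 4.12 (cv2) and the standard library are available. Lean on these libraries where they do the work, as an engineer would, in place of code of your own. Each camera call takes 0.05 s, during which the arm holds its last target. There are 200 camera calls.

## Working session

There is one attempt and no reset: what is moved stays moved. The work goes in short steps, each a Python script; the robot and the scene stay as the last script left them, time stands still between calls to the robot, and variables do not carry over. Pictures are saved under pics/ and viewed, about 12 in all and at most 16, crops included, and the job is handed in when it is done.

```bash
ls; mkdir -p pics; python3 - <<'E'
from rig import *
import cv2,numpy as np
for n in ["scene","side"]:
    im,d=camera(n); cv2.imwrite(f"pics/{n}0.png",im[:,:,::-1]); np.save(f"pics/{n}0.npy",d)
    p=camera_params(n); print(n,p)
print(sense()); print(camera_params("wrist"))
E
```

```text
pics
scene {'K': array([[494.37485369,   0.        , 317.52605969],
       [  0.        , 494.37485369, 247.03997085],
       [  0.        ,   0.        ,   1.        ]]), 'position': array([1.17377223, 0.53146808, 1.23229466]), 'rotation': array([[-0.53895232,  0.69546603, -0.47524456],
       [ 0.84220487,  0.43494578, -0.31861124],
       [-0.01487768, -0.57196955, -0.82013992]])}
side {'K': array([[612.26497628,   0.        , 324.96653345],
       [  0.        , 612.26497628, 241.02126746],
       [  0.        ,   0.        ,   1.        ]]), 'position': array([-0.52406129, -0.90618612,  0.98479131]), 'rotation': array([[ 0.70190165, -0.38345429,  0.60024735],
       [-0.71211115, -0.39579666,  0.57986439],
       [ 0.01522441, -0.8344506 , -0.55087241]])}
{'time_s': 0.1, 'joint_pos': array([ 1.25308199,  0.46936321, -0.04858577,  1.53358695,  0.02410369,
        1.14098785, -0.0822938 ]), 'qd': array([ 1.30527720e-03, -2.92026241e-03, -2.08531205e-03, -2.39190509e-03,
       -9.84168601e-06, -8.46459479e-04, -7.41355013e-04]), 'joint_efforts': array([ 4.92177223e-04, -5.11511028
[... 334 characters left out ...]
1.75835185e-03]]), 'wrist_force': array([-0.01279963,  0.32723688, -0.44707898]), 'ft_torque': array([-0.01915127,  0.09246122,  0.01761354]), 'finger_gap': 0.08506382880323378}
{'K': array([[360.85046259,   0.        , 320.75824135],
       [  0.        , 360.85046259, 234.96587982],
       [  0.        ,   0.        ,   1.        ]]), 'tool_from_camera': array([[-8.73623870e-04, -2.68431157e-01,  9.63298474e-01,
        -1.18112856e-01],
       [-8.60238627e-04, -9.63298284e-01, -2.68431884e-01,
         6.87751849e-02],
       [ 9.99999248e-01, -1.06317506e-03,  6.10645524e-04,
        -9.97645393e-04],
       [ 0.00000000e+00,  0.00000000e+00,  0.00000000e+00,
         1.00000000e+00]])}
```

View pics/scene0.png

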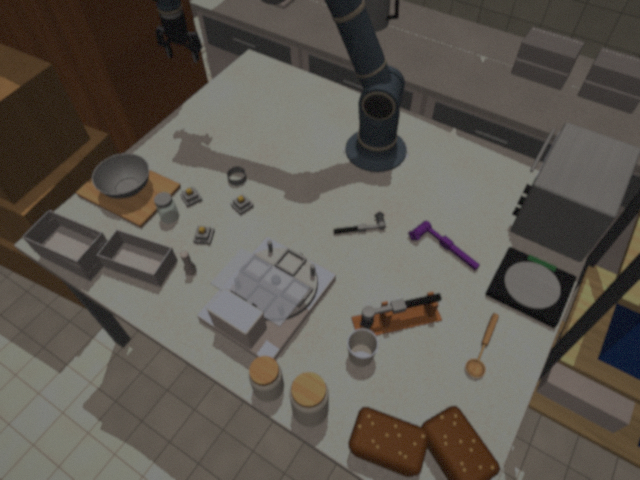

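View pics/side0.png

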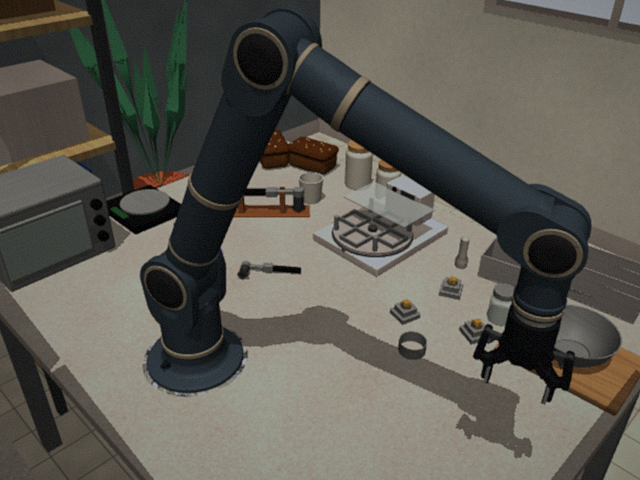

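The scene view shows three blocks at about (191,196), (241,203) and (204,233). The press is at (270,290), and the wrench on its rest at (400,308). I'll enlarge the area.

```bash
cat > h.py <<'E'
from rig import *
import cv2,numpy as np
def cam(n):
    p=camera_params(n)
    if n=="wrist":
        s=sense(); T=p["tool_from_camera"]; R=s["tcp_rot"]
        return p["K"],R@T[:3,:3],s["position"]+R@T[:3,3]
    return p["K"],p["rotation"],p["position"]
def px2z(c,uv,z):
    K,R,t=c; d=R@np.linalg.inv(K)@np.array([uv[0],uv[1],1.]); return t+d*(z-t[2])/d[2]
def proj(c,P):
    K,R,t=c; q=K@R.T@(np.asarray(P,float)-t); return q[:2]/q[2]
def cloud(c,d):
    K,R,t=c; v,u=np.mgrid[:480,:640]; q=np.linalg.inv(K)@np.stack([u.ravel(),v.ravel(),np.ones(u.size)])
    return ((R@(q*d.ravel())).T+t).reshape(480,640,3)
def down(yaw):
    # tool x down, tool z (jaw axis) at angle yaw in the world xy plane
    x=np.array([0,0,-1.]); z=np.array([np.cos(yaw),np.sin(yaw),0]); return np.stack([x,np.cross(z,x),z],1)
E
python3 - <<'E'
from h import *
im=cv2.imread("pics/scene0.png"); d=np.load("pics/scene0.npy")
cv2.imwrite("pics/c1.png",cv2.resize(im[155:355,185:445],None,fx=3,fy=3,interpolation=cv2.INTER_CUBIC))
c=cam("scene"); P=cloud(c,d)
for n,uv,z in [("bA",(191,190),.044),("bB",(241,199),.044),("bC",(204,228),.044),("jar",(165,203),.09),("ring",(236,170),.03),("pest",(188,250),.1),("cup",(363,338),.08)]:
    print(n,px2z(c,uv,z).round(3),P[uv[1],uv[0]].round(3))
E
```

```text
bA [ 0.513 -0.394  0.044] [ 0.514 -0.393  0.046]
bB [ 0.458 -0.234  0.044] [ 0.46  -0.232  0.047]
bC [ 0.608 -0.259  0.044] [ 0.605 -0.264  0.037]
jar [ 0.62  -0.391  0.09 ] [ 0.621 -0.388  0.093]
ring [ 0.357 -0.335  0.03 ] [ 0.34  -0.353  0.005]
pest [ 0.718 -0.21   0.1  ] [ 0.678 -0.275  0.001]
cup [0.68  0.331 0.08 ] [0.663 0.324 0.039]
```

View pics/c1.png

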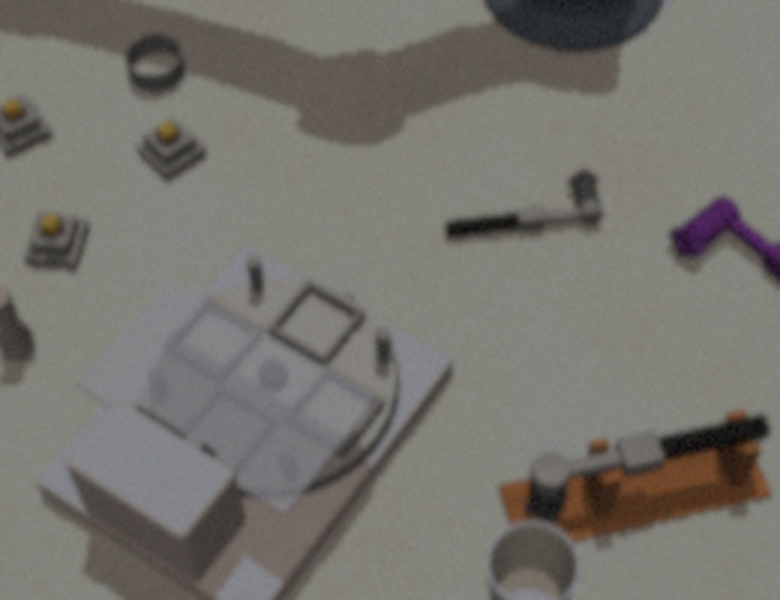

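```bash
python3 - <<'E'
from h import *
c=cam("scene")
p=[px2z(c,(185+a/3,155+b/3),z) for a,b,z in [(254,262,.087),(383,332,.087),(319,325,.055),(550,462,.085),(765,425,.082)]]
for q in p: print(q.round(4))
d=p[0]-p[1]; m=(p[0]+p[1])/2; print(np.linalg.norm(d),np.degrees(np.arctan2(d[1],d[0])),m)
w=p[4]-p[3]; print(np.linalg.norm(w),np.degrees(np.arctan2(w[1],w[0])))
# front normal = -x dir of press
n=np.array([-d[1],d[0],0])/np.linalg.norm(d); ux=n if n[0]>0 else -n
ax=m[:2]+ux[:2]*.0742; print("ux",ux,"axis",ax,"work",ax-ux[:2]*.07)
wp=ax-ux[:2]*.07
for k,(pt,yaw) in enumerate([((*wp,.30),np.arctan2(ux[1],ux[0])+np.pi/2),((*((p[3]+p[4])/2)[:2],.34),np.arctan2(w[1],w[0])),((.52,-.30,.34),0)]):
    for y in (yaw,yaw+np.pi):
        try: print(inverse_kinematics(np.array(pt),down(y)))
        except Exception as e: print(e)
    
E
```

```text
[ 0.5686 -0.0379  0.087 ]
[0.5699 0.1089 0.087 ]
[0.5786 0.0414 0.055 ]
[0.6042 0.3035 0.085 ]
[0.4703 0.4449 0.082 ]
0.1467767863695319 -90.47505647205142 [0.56925311 0.03550618 0.087     ]
0.19485380056854573 133.4411211321133
ux [ 0.99996563 -0.0082912   0.        ] axis [0.64345056 0.03489097] work [0.57345297 0.03547135]
[ 0.63807755  0.45991282 -1.0576575   1.68160075  0.41975711  1.24965092
  1.05118386]
[ 0.40151391  0.34611375 -0.69106043  1.69311378  0.23532824  1.18722369
 -1.92829053]
[ 0.03835008  0.63751674 -1.17726411  1.43186451  0.58639278  1.45579371
  1.19735546]
[-0.14685459  0.49004632 -0.79051679  1.44231228  0.34962551  1.35377342
 -1.76584521]
[ 0.82245153  0.32654008 -0.48421949  1.5861704   0.15709727  1.26776008
  0.31301646]
[-0.32836908  0.44977905  1.11785204  1.64998446 -0.41692542  1.30683999
 -2.27960039]
```

Geometry agrees with the given sizes: peg spacing is 147 mm against 148.5, and the wrench 195 mm against 200. I'll look from close by with the wrist camera, fitting block tops, pocket walls and peg tops from depth.

```bash
cat >> h.py <<'E'
def shot(n,name=None):
    c=cam(n); im,d=camera(n)
    if name: cv2.imwrite(f"pics/{name}.png",im[:,:,::-1]); np.save(f"pics/{name}.npy",cloud(c,d))
    return c,im,cloud(c,d)
def rect(P,xy,r,z0,z1):
    Q=P.reshape(-1,3); m=(np.hypot(*(Q[:,:2]-xy).T)<r)&(Q[:,2]>z0)&(Q[:,2]<z1)&np.isfinite(Q[:,2])
    Q=Q[m]
    if len(Q)<20: return None
    (cx,cy),(w,h),a=cv2.minAreaRect((Q[:,:2]*1000).astype(np.float32))
    return np.array([cx/1000,cy/1000]),w,h,a,len(Q),np.median(Q[:,2])
def yaw90(a): # deg -> rad in -45..45
    return np.radians((a+45)%90-45)
E
python3 - <<'E'
from h import *
command_gripper(.085)
movep(np.array([.515,-.30,.33]),down(0)); c,im,P=shot("wrist","wb")
for xy in [(.513,-.394),(.458,-.234),(.608,-.259)]: print(rect(P,xy,.032,.024,.036)); print(rect(P,xy,.045,.008,.020)); print(rect(P,xy,.02,.040,.050))
print(sense()["time_s"])
movep(np.array([.56,.035,.33]),down(-np.pi/2)); c,im,P=shot("wrist","wp")
print(rect(P,(.573,.0355),.05,.051,.060))
for xy in [(.5686,-.038),(.57,.109)]: print(rect(P,xy,.02,.08,.095))
print(sense()["time_s"])
movep(np.array([.537,.374,.35]),down(np.radians(133.4))); c,im,P=shot("wrist","ww")
print(rect(P,(.604,.3035),.03,.08,.12),rect(P,(.51,.40),.06,.076,.090)); print(sense()["time_s"])
E
```

```text
(array([ 0.51567084, -0.40069421]), 40.47655487060547, 40.2271614074707, 64.50895690917969, 789, np.float64(0.030458425576297576))
(array([ 0.51565009, -0.40072833]), 54.55534744262695, 54.070045471191406, 64.98212432861328, 649, np.float64(0.014315118600953414))
(array([ 0.51556793, -0.40024835]), 17.803598403930664, 17.6671085357666, 66.35430908203125, 193, np.float64(0.04413450796939122))
(array([ 0.45301822, -0.23958841]), 39.84610366821289, 40.31458282470703, 74.07823944091797, 1034, np.float64(0.030417978678414587))
(array([ 0.45298752, -0.23962444]), 53.94847869873047, 54.22433853149414, 74.15174102783203, 894, np.float64(0.014240381907647509))
(array([ 0.45320465, -0.23969096]), 17.8491268157959, 17.76641845703125, 68.1597900390625, 259, np.float64(0.04398101695086337))
(array([ 0.61350854, -0.26503256]), 40.23704528808594, 40.27157974243164, 25.85327911376953, 1004, np.float64(0.030544477018548344))
(array([ 0.61345013, -0.26487424]), 54.209842681884766, 53.996910095214844, 25.546554565429688, 843, np.float64(0.014477571387676413))
(array([ 0.61335114, -0.26483405]), 17.71151351928711, 17.86640739440918, 23.02617645263672, 241, np.float64(0.04425666758830754))
2.1167
(array([0.574052  , 0.03426332]), 66.7576904296875, 67.31193542480469, 88.7975082397461, 1133, np.float64(0.05530469676225147))
(array([ 0.5686889 , -0.03942908]), 13.541814804077148, 12.769264221191406, 88.97454833984375, 158, np.float64(0.08701086843039685))
(array([0.57148645, 0.10808696]), 12.681167602539062, 13.44765853881836, 85.90682220458984, 162, np.float64(0.08682560852813587))
4.0083
(array([0.60571613, 0.31128909]), 33.02699279785156, 45.32418441772461, 20.86677360534668, 777, np.float64(0.08336716529886018)) (array([0.50956821, 0.40017374]), 41.81583786010742, 119.11213684082031, 42.96857452392578, 2209, np.float64(0.08226015419495325))
6.6083
```

View pics/ww.png

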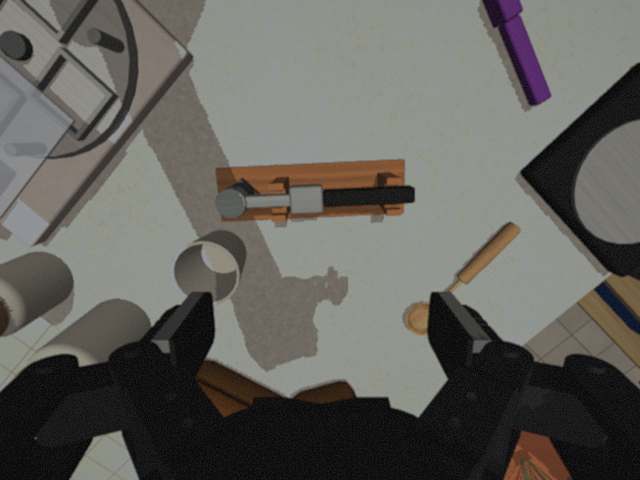

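```bash
python3 - <<'E'
from h import *
P=np.load("pics/ww.npy").reshape(-1,3); o=np.array([.604,.304]); a=np.radians(133.4)
for it in range(3):
    u=np.array([np.cos(a),np.sin(a)]); n=np.array([-u[1],u[0]])
    s=(P[:,:2]-o)@u; t=(P[:,:2]-o)@n; m=(P[:,2]>.074)&(P[:,2]<.1)&(abs(t)<.03)&(s>-.05)&(s<.22)
    k=m&(s>.11)&(s<.19)
    cts=[np.mean([t[m&(abs(s-x)<.004)].min(),t[m&(abs(s-x)<.004)].max()]) for x in np.arange(.11,.19,.008)]
    f=np.polyfit(np.arange(.11,.19,.008),cts,1); a+=np.arctan(f[0]); o=o+n*f[1]
    print(np.degrees(a),f,o)
u=np.array([np.cos(a),np.sin(a)]); n=np.array([-u[1],u[0]]); s=(P[:,:2]-o)@u; t=(P[:,:2]-o)@n
m=(P[:,2]>.066)&(P[:,2]<.1)&(abs(t)<.03)&(s>-.05)&(s<.23)
for x in np.arange(-.03,.22,.008):
    k=m&(abs(s-x)<.004)
    if k.sum()>3: print(round(x,3),(t[k].min()*1e3).round(1),(t[k].max()*1e3).round(1),(np.percentile(P[k,2],[10,90])*1e3).round(1))
k=m&(P[:,2]>.078); print("s range",s[k].min(),s[k].max())
E
```

```text
134.10028502186557 [0.01222289 0.00054074] [0.60360711 0.30362846]
134.09399172398335 [-1.09838769e-04 -4.46109259e-06] [0.60361031 0.30363157]
134.09399412398471 [4.18879261e-08 1.46558423e-07] [0.60361021 0.30363146]
-0.014 -17.6 9.8 [82.3 84.3]
-0.006 -20.2 12.3 [82.2 84.3]
0.002 -20.1 12.4 [81.6 84.4]
0.01 -18.0 10.1 [73.3 84.2]
0.018 -10.2 3.0 [76.8 81.3]
0.026 -9.0 3.2 [76.5 80.3]
0.034 -9.4 3.5 [77.2 80.4]
0.042 -25.9 16.5 [71.  80.4]
0.05 -25.1 16.6 [67.7 80.5]
0.058 -25.2 16.7 [71.8 80.3]
0.066 -17.0 13.0 [81.2 84.1]
0.074 -17.2 13.2 [81.5 84.3]
0.082 -15.7 13.4 [81.7 84.4]
0.09 -15.9 13.9 [81.6 84.1]
0.098 -16.1 13.7 [79.6 83.6]
0.106 -9.9 8.4 [79.2 83.1]
0.114 -8.5 8.5 [77.2 83.2]
0.122 -8.8 8.7 [79.8 83.2]
0.13 -9.4 9.1 [79.  82.9]
0.138 -7.8 9.4 [77.4 83.1]
0.146 -8.2 9.5 [78.8 83.2]
0.154 -8.4 9.8 [79.2 83.3]
0.162 -7.1 10.1 [78. 83.]
0.17 -22.0 20.5 [71.9 82.9]
0.178 -21.3 20.8 [73.6 82.7]
0.186 -20.7 20.7 [74.8 83. ]
0.194 -6.4 11.0 [80.2 83.1]
s range -0.018145447800909417 0.1981599411112834
```

The wrench lies on its rest with its socket at about (230,203) and handle end at (413,195). The cup is beside it at (210,265) and the posts are at (283,190) and (385,195). Socket centre and posts agree on a handle yaw of about 135.9°. Next I'll pick block B and place it.

```bash
cat >> h.py <<'E'
PY=np.radians(-1.15); UX=np.array([np.cos(PY),np.sin(PY)]); AX=np.array([.6443,.0328]); WP=np.array([.5742,.0343])
def wrap(a): return (a+np.pi)%(2*np.pi)-np.pi
def best(pts,yaws):
    "yaw out of yaws for which all points are reachable with least joint motion"
    q0=sense()["joint_pos"]; o=[]
    for y in yaws:
        qs=[inverse_kinematics(np.array(p),down(y)) for p in pts]
        if all(q is not None for q in qs): o.append((max(np.abs(q-q0).max() for q in qs),y))
    return min(o)[1]
def locate(xy):
    "look at a block from above, returns centre, yaw, bolt angle"
    y=best([(*xy,.25)],[0,np.pi/2,-np.pi/2,np.pi])
    movep(np.array([*xy,.25]),down(y)); c,im,P=shot("wrist")
    r=rect(P,xy,.05,.008,.020); r=rect(P,r[0],.042,.008,.020); t=rect(P,r[0],.031,.024,.036); b=rect(P,r[0],.02,.040,.050)
    print("foot",r,"\npart",t,"\nbolt",np.degrees(yaw90(r[3]-b[3])))
    return r[0],yaw90(t[3])
def pick(xy,th):
    y=best([(*xy,.10),(*xy,.045)],[th+k*np.pi/2 for k in (-2,-1,0,1)])
    movep(np.array([*xy,.10]),down(y)); command_gripper(.050)
    move_l(np.array([*xy,.058]),feed=.1); f=move_l(np.array([*xy,.034]),feed=.03,until_force=4)
    z=sense()["position"][2]; move_l(np.array([*xy,z+.0025]),feed=.05); command_gripper(.02,60)
    s=sense(); print("touch",f,"z",z,"gap",s["finger_gap"]); h=s["position"][2]
    move_l(np.array([*xy,.16]),feed=.2); return h
def place(h):
    y=best([(*WP,.16)],[PY+np.pi/2,PY-np.pi/2])
    movep(np.array([*WP,.17]),down(y)); print("gap",sense()["finger_gap"])
    move_l(np.array([*WP,.042+h+.018]),feed=.15)
    for k,(dx,dy) in enumerate([(0,0),(1,0),(-1,0),(0,1),(0,-1),(1,1),(-1,-1),(1,-1),(-1,1)]):
        p=WP+.0012*np.array([dx,dy])
        move_l(np.array([*p,.042+h+.016]),feed=.05)
        f=move_l(np.array([*p,.042+h-.002]),feed=.04,until_force=6); z=sense()["position"][2]-h
        print(k,"base z",z)
        if z<.046: break
    command_gripper(.052); p=sense()["position"]; move_l(p+[0,0,.06],feed=.15)
E
python3 - <<'E'
from h import *
xy,th=locate((.453,-.2396)); h=pick(xy,th); place(h)
s=sense(); print(s["time_s"],s["wrist_force"])
E
```

```text
foot (array([ 0.45300793, -0.23970456]), 54.180728912353516, 54.12274932861328, 74.16321563720703, 1132, np.float64(0.014347400607131605)) 
part (array([ 0.45294922, -0.23971063]), 40.286354064941406, 39.919639587402344, 74.1650390625, 1352, np.float64(0.030504299537089052)) 
bolt 6.29449462890625
touch True z 0.03601800500429653 gap 0.038402394277477755
gap 0.0384814498771621
0 base z 0.054410202749804126
1 base z 0.054524347662674985
2 base z 0.04190586325832399
16.825 [ 0.12421556 -0.21733285 -0.44991061]
```

```bash
cat >> h.py <<'E'
def check(name=None):
    "look at the front place"
    y=best([(*WP,.25)],[PY+np.pi/2,PY-np.pi/2])
    movep(np.array([*WP,.25]),down(y)); c,im,P=shot("wrist",name)
    t=rect(P,WP,.033,.066,.078); b=rect(P,WP,.02,.082,.092); k=rect(P,WP,.05,.0505,.060)
    print("part",t,"\nbolt",b,"\nbolt angle",yaw90(t[3]-b[3]) if t and b else None,"\nwall",k)
    return t,b,P
E
python3 - <<'E'
from h import *
check("p1")
o=np.array([.6078,.3049])
a=np.radians(135.9); u=np.array([np.cos(a),np.sin(a)]); G=o+.115*u
for base in (a+np.pi/2,a-np.pi/2):
    print(inverse_kinematics(np.array([*G,.08]),down(base)))
    for d in (140,130,120,110,100,90,80,70):
        e=np.radians(d); g=WP+.115*np.array([np.cos(e),np.sin(e)]); q=inverse_kinematics(np.array([*g,.14]),down(base+e-a)); print(d,None if q is None else q.round(2))
E
```

```text
part (array([0.57397986, 0.03456844]), 40.00967025756836, 39.791202545166016, 88.990234375, 1734, np.float64(0.07254664038356054)) 
bolt (array([0.57412872, 0.0346079 ]), 17.903568267822266, 17.949848175048828, 82.56676483154297, 449, np.float64(0.0862514642542419)) 
bolt angle 0.11211069293490218 
wall (array([0.57307849, 0.03383859]), 67.0175552368164, 67.37528228759766, 88.63663482666016, 3106, np.float64(0.05582107753362345))
[ 0.07785892  1.11376453 -1.37094804  1.69335088  1.12880225  1.3379418
  2.4263743 ]
140 [-1.13  0.56  1.12  2.11 -0.66  0.89 -1.9 ]
130 [-1.13  0.59  1.12  2.07 -0.68  0.91 -2.08]
120 [-1.13  0.62  1.11  2.03 -0.71  0.94 -2.26]
110 [ 0.49  0.72 -1.18  1.9   0.77  1.07  2.48]
100 [ 0.47  0.75 -1.18  1.85  0.79  1.1   2.3 ]
90 [ 0.46  0.79 -1.18  1.8   0.81  1.13  2.14]
80 [ 0.51  0.96 -1.38  1.75  0.98  1.31  1.87]
70 [ 0.5   0.96 -1.35  1.71  0.98  1.31  1.74]
[-0.13647608  0.78480755 -0.84709383  1.70496332  0.69235013  0.9783642
 -0.44419626]
140 [ 0.52  0.56 -1.07  2.02  0.62  0.93 -0.01]
130 [ 0.45  0.56 -1.01  1.99  0.59  0.93 -0.17]
120 [ 0.38  0.56 -0.95  1.95  0.57  0.93 -0.33]
110 [ 0.33  0.57 -0.89  1.9   0.55  0.93 -0.48]
100 [ 0.28  0.58 -0.84  1.86  0.53  0.94 -0.62]
90 [ 0.24  0.59 -0.79  1.81  0.5   0.95 -0.76]
80 [ 0.21  0.6  -0.74  1.77  0.48  0.96 -0.9 ]
70 [ 0.19  0.61 -0.69  1.73  0.46  0.97 -1.03]
```

View pics/p1.png

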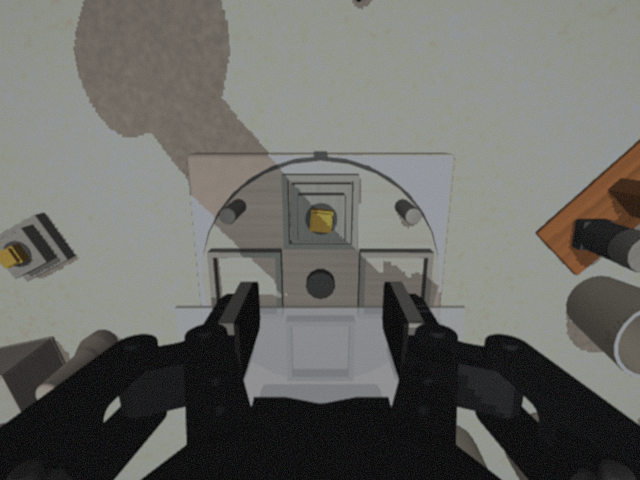

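Block 1 is seated in the pocket at pixel (322,222), level, with its bolt at about 0.11 rad. Now the wrench.

```bash
cat >> h.py <<'E'
WS=np.array([.6078,.3049]); WA=np.radians(135.9); L=.115
def ud(a): return np.array([np.cos(a),np.sin(a)])
def wpose(c,a): return c+L*ud(a), down(wrap(a-np.pi/2))
def fetch():
    g,R=wpose(WS,WA); movep(np.array([*g,.15]),R); command_gripper(.06)
    move_l(np.array([*g,.080]),feed=.12); command_gripper(.005,100)
    s=sense(); print("grip gap",s["finger_gap"],s["position"]); h=s["position"][2]-.012
    move_l(np.array([*g,.19]),feed=.15); print("w",sense()["wrist_force"].round(2),sense()["finger_gap"]); return h
def engage(c,a,h):
    g,R=wpose(c,a); movep(np.array([*g,.19]),R)
    move_l(np.array([*g,h+.074+.018]),feed=.1)
    f=move_l(np.array([*g,h+.074-.001]),feed=.03,until_force=6)
    z=sense()["position"][2]-h; print("mouth z",z,f); return z
def torque(c):
    s=sense(); F=s["wrist_force"]; r=s["position"][:2]-c; return s["ft_torque"][2]+r[0]*F[1]-r[1]*F[0],s["ft_torque"][2],F
E
python3 - <<'E'
from h import *
h=fetch(); c=np.array([.5741,.0346]); z=engage(c,np.radians(127.6),h); print("h",h,[np.round(x,2) for x in torque(c)],sense()["time_s"])
E
```

```text
grip gap 0.01642791930840078 [0.5255027  0.38512212 0.08099337]
w [ 0.17  0.47 -4.85] 0.01632726385055996
mouth z 0.07329133884524884 False
h 0.06899337047770347 [np.float64(-0.01), np.float64(-0.21), array([-2.68,  0.64,  0.4 ])] 23.3417
```

```bash
cat >> h.py <<'E'
def tighten(c,a0,z,lim,step=.025):
    a=a0; pk=0; log=[]; T0=torque(c)[0]
    while a>lim:
        a-=step; g,R=wpose(c,a); move_l(np.array([*g,z]),R,feed=.06); sleep(.03)
        T=torque(c)[0]-T0; log.append((round(np.degrees(a),1),round(T,2))); pk=max(pk,T)
        if pk>.45 and T<pk-.2: print("CLICK"); break
    print(log); return a
E
python3 - <<'E'
from h import *
c=np.array([.5741,.0346]); a=tighten(c,np.radians(127.6),sense()["position"][2],np.radians(98))
print([np.round(x,2) for x in torque(c)],sense()["time_s"])
E
```

```text
[(np.float64(126.2), np.float64(0.0)), (np.float64(124.7), np.float64(-0.03)), (np.float64(123.3), np.float64(0.04)), (np.float64(121.9), np.float64(-0.0)), (np.float64(120.4), np.float64(-0.0)), (np.float64(119.0), np.float64(0.11)), (np.float64(117.6), np.float64(0.03)), (np.float64(116.1), np.float64(-0.0)), (np.float64(114.7), np.float64(-0.0)), (np.float64(113.3), np.float64(0.18)), (np.float64(111.8), np.float64(0.26)), (np.float64(110.4), np.float64(0.22)), (np.float64(109.0), np.float64(0.18)), (np.float64(107.5), np.float64(0.36)), (np.float64(106.1), np.float64(0.14)), (np.float64(104.7), np.float64(0.3)), (np.float64(103.2), np.float64(0.38)), (np.float64(101.8), np.float64(0.45)), (np.float64(100.4), np.float64(0.39)), (np.float64(99.0), np.float64(0.35)), (np.float64(97.5), np.float64(0.38))]
[np.float64(0.37), np.float64(-0.16), array([-5.39,  7.36,  2.95])] 29.2917
```

```bash
python3 - <<'E'
from h import *
c=np.array([.5741,.0346]); z=sense()["position"][2]; a=np.radians(97.5)
while a>np.radians(88.5):
    a-=.0175; g,R=wpose(c,a); move_l(np.array([*g,z]),R,feed=.06); ts=[]
    for _ in range(4): sleep(.02); ts.append(torque(c)[0])
    print(round(np.degrees(a),1),np.round(np.mean(ts),2),np.round(np.std(ts),2),[np.round(x,2) for x in torque(c)[1:]])
    if np.mean(ts)<.15: break
print(sense()["time_s"])
im,d=camera("scene"); cv2.imwrite("pics/t1.png",cv2.resize(im[190:350,230:440,::-1],None,fx=3.5,fy=3.5,interpolation=cv2.INTER_CUBIC))
E
```

```text
96.5 0.3 0.06 [np.float64(-0.12), array([-4.93,  8.27,  1.42])]
95.5 0.41 0.05 [np.float64(-0.01), array([-4.46,  9.97,  0.14])]
94.5 0.43 0.03 [np.float64(-0.03), array([-4.55,  9.49,  0.22])]
93.5 0.46 0.07 [np.float64(-0.03), array([-3.98, 10.48,  0.37])]
92.5 0.55 0.09 [np.float64(-0.0), array([-5.81,  8.74,  2.26])]
91.5 0.51 0.07 [np.float64(-0.01), array([-4.91,  9.57,  0.67])]
90.5 0.52 0.11 [np.float64(-0.06), array([-3.49,  9.82,  0.39])]
89.5 0.54 0.03 [np.float64(-0.02), array([-4.85,  9.41,  0.09])]
88.5 0.53 0.09 [np.float64(-0.04), array([-4.13,  9.08,  0.47])]
32.1417
```

View pics/t1.png

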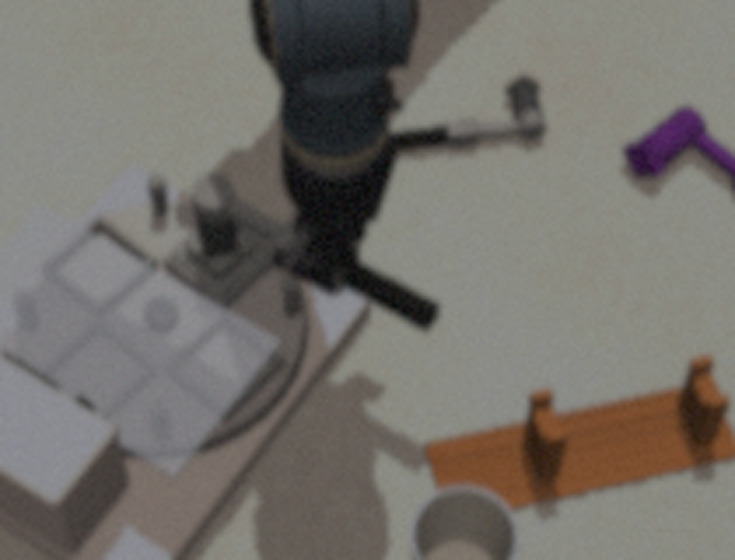

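```bash
python3 - <<'E'
from h import *
c=cam("scene")
for n,p in [("socket",(.5741,.0346,.1455)),("Rpeg",(.5687,-.0394,.087)),("Lpeg",(.5715,.1081,.087)),("RpegBase",(.5687,-.0394,.042))]:
    q=proj(c,p); print(n,q,"crop",(q-[230,190])*3.5)
cc,im,P=shot("scene")
print(px2z(c,(230+158/3.5,190+180/3.5),.087)); print(rect(P,(.5687,-.035),.025,.078,.095),rect(P,(.5715,.1081),.025,.078,.095)); print(rect(P,(.574,.0346),.035,.136,.155))
print(sense()["position"],sense()["tcp_rot"])
E
```

```text
socket [288.22523019 242.76199966] crop [203.78830567 184.66699881]
Rpeg [269.22241924 242.11632214] crop [137.27846735 182.4071275 ]
Lpeg [312.10148508 265.96276096] crop [287.35519777 265.86966336]
RpegBase [270.68452252 251.04396098] crop [142.39582881 213.65386343]
[ 0.55777672 -0.02646772  0.087     ]
(array([ 0.55998016, -0.02884535]), 16.889923095703125, 11.570947647094727, 37.6108283996582, 23, np.float64(0.08604855732060446)) (array([0.58492499, 0.11876403]), 13.765953063964844, 11.040629386901855, 12.397623062133789, 24, np.float64(0.08592337617498491))
(array([0.57459296, 0.04684837]), 35.98688507080078, 37.59421157836914, 34.777313232421875, 130, np.float64(0.14437474667912553))
[0.57667906 0.1563228  0.1446275 ] [[ 0.00223607  0.02158071  0.99976461]
 [ 0.01072282  0.99970911 -0.02160349]
 [-0.99994001  0.0107686   0.00200401]]
```

The table yielded about 0.13 rad clockwise: the pegs shifted and the arm gave way about 7 mm sideways. I'll back off and re-centre the socket using TCP feedback so the table goes back to its detent. Then I'll carry on with position-corrected steps.

```bash
cat >> h.py <<'E'
L=.1125
class Arc:
    def __init__(s,c,z): s.c=np.array(c); s.z=z; s.off=np.zeros(2)
    def go(s,a,n=1,feed=.06,gain=.6):
        g,R=wpose(s.c,a)
        for _ in range(n):
            move_l(np.array([*(g+s.off),s.z]),R,feed=feed); sleep(.05)
            s.off=np.clip(s.off+gain*(g-sense()["position"][:2]),-.02,.02)
    def T(s):
        t=[]
        for _ in range(3): sleep(.015); t.append(torque(s.c)[0])
        return np.mean(t)
def pegs():
    c,im,P=shot("scene"); o=[]
    for xy in [(.5687,-.0394),(.5715,.1081)]:
        r=rect(P,xy,.028,.078,.095)
        if r: v=r[0]-AX; v0=np.array(xy)-AX; o.append(round(wrap(np.arctan2(v[1],v[0])-np.arctan2(v0[1],v0[0])),3))
    return o
E
python3 - <<'E'
from h import *
A=Arc((.5741,.0346),sense()["position"][2]-.001)
A.go(np.radians(98),1); print(A.T(),A.off,sense()["wrist_force"])
A.go(np.radians(104),4,feed=.04); print(A.T(),A.off,sense()["wrist_force"],sense()["position"],wpose(A.c,np.radians(104))[0])
print("turret",pegs(),sense()["time_s"])
E
```

```text
0.28044807045043096 [ 0.0003034  -0.00160112] [-4.52175179  4.43631334 -0.37833841]
-0.0331962964292945 [ 0.00040925 -0.00115609] [-4.77484835  2.26971918 -1.55687486] [0.54689396 0.1436336  0.14345102] [0.54688379 0.14375827]
turret [np.float64(0.006), np.float64(-0.002)] 34.3083
```

```bash
cat >> h.py <<'E'
def drive(A,a,lim,step=.02,tclick=.6):
    pk=0; a=np.radians(a); lim=np.radians(lim); log=[]; T0=A.T()
    while a>lim:
        a-=step; A.go(a); T=A.T(); pk=max(pk,T); log.append((round(float(np.degrees(a)),1),round(float(T),2),round(float(A.off[1]*1e3),1)))
        if pk>.5 and T<pk-.25: print("CLICK"); break
    print(*log); print("turret",pegs(),"F",sense()["wrist_force"].round(1),"t",sense()["time_s"]); return np.degrees(a)
E
python3 - <<'E'
from h import *
A=Arc((.5741,.0346),sense()["position"][2]); A.off=np.array([.0004,-.0012])
drive(A,104,90,.035)
np.save("off.npy",A.off)
E
```

```text
(102.0, 0.14, -1.3) (100.0, 0.27, -1.5) (98.0, 0.37, -1.9) (96.0, 0.43, -2.3) (94.0, 0.5, -2.7) (92.0, 0.46, -3.0) (90.0, 0.52, -3.3)
turret [np.float64(0.006)] F [-6.8  6.1  0.5] t 36.8583
```

```bash
python3 - <<'E'
from h import *
A=Arc((.5741,.0346),sense()["position"][2]); A.off=np.load("off.npy")
drive(A,90,83.5,.018)
np.save("off.npy",A.off)
E
```

```text
(89.0, 0.59, -3.6) (87.9, 0.58, -3.9) (86.9, 0.56, -4.0) (85.9, 0.47, -4.0) (84.8, 0.63, -4.1) (83.8, 0.59, -4.2) (82.8, 0.54, -4.3)
turret [np.float64(0.007)] F [-6.5  6.5 -0.3] t 39.4083
```

```bash
python3 - <<'E'
from h import *
c,im,P=shot("scene","t2"); print(rect(P,(.574,.0346),.035,.136,.155)); 
Q=P.reshape(-1,3); m=(Q[:,2]>.12)&(Q[:,2]<.15)&(Q[:,1]>.19)&(Q[:,1]<.26)&(abs(Q[:,0]-.6)<.05); q=Q[m]; print(len(q),q.mean(0),q.min(0),q.max(0))
s=np.linalg.svd(q[:,:2]-q[:,:2].mean(0))[2][0]; print(np.degrees(np.arctan2(*s[::-1])))
cv2.imwrite("pics/t2c.png",cv2.resize(im[200:320,260:420,::-1],None,fx=5,fy=5,interpolation=cv2.INTER_CUBIC))
E
```

```text
(array([0.57915338, 0.03985316]), 50.97688293457031, 31.889053344726562, 62.925724029541016, 145, np.float64(0.14323483593025377))
140 [0.60095142 0.21264618 0.14159839] [0.58587432 0.19138997 0.12479457] [0.6096802  0.23255033 0.14993156]
83.38706869241393
```

View pics/t2c.png

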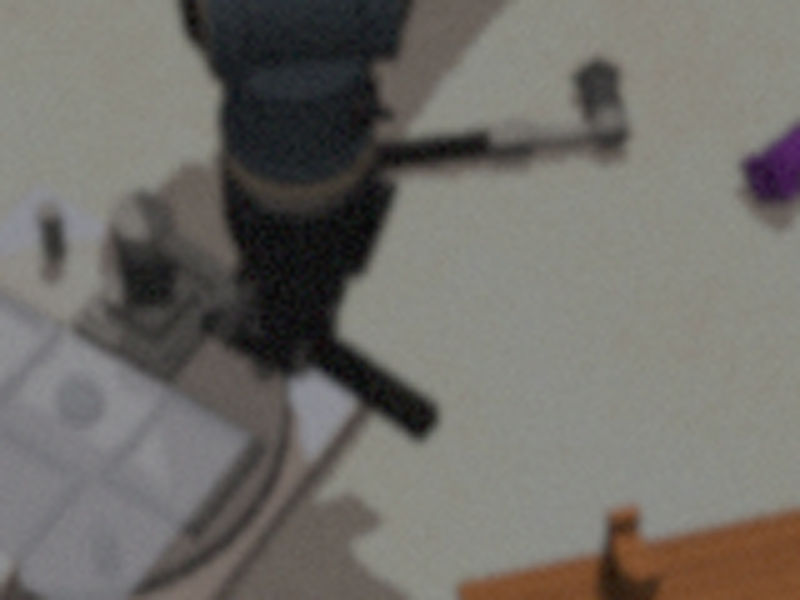

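```bash
python3 - <<'E'
from h import *
A=Arc((.5741,.0346),sense()["position"][2]); A.off=np.load("off.npy")
drive(A,82.8,79,.012)
np.save("off.npy",A.off)
E
```

```text
CLICK
(82.1, 0.68, -4.3) (81.4, 0.55, -4.3) (80.7, 0.55, -4.3) (80.0, 0.44, -4.1) (79.4, 0.35, -3.9)
turret [np.float64(0.012)] F [-5.8  5.2 -0.7] t 41.3083
```

The wrench clicked: torque rose to 0.68 Nm, then fell to 0.35. I'll back off, return the wrench and check the bolt.

```bash
cat >> h.py <<'E'
def unclamp(A,a,back=.22):
    a=np.radians(a)
    for k in range(3): a+=back/3; A.go(a)
    p=sense()["position"]; print("T",A.T(),"F",sense()["wrist_force"].round(1)); move_l(np.array([*p[:2],A.z+.05]),feed=.08)
def putback(h=.069):
    g,R=wpose(WS,WA); movep(np.array([*g,.17]),R)
    move_l(np.array([*g,.012+h+.012]),feed=.15); f=move_l(np.array([*g,.012+h-.003]),feed=.04,until_force=5)
    print("rest z",sense()["position"][2]-h,f); command_gripper(.045); move_l(np.array([*g,.17]),feed=.2)
E
python3 - <<'E'
from h import *
A=Arc((.5741,.0346),sense()["position"][2]); A.off=np.load("off.npy")
unclamp(A,79.4); putback(); c,im,P=shot("wrist","ww2"); check("p2"); print(pegs(),sense()["time_s"])
E
```

```text
T 0.1216204491409299 F [-5.8  5.1 -1.8]
rest z 0.011999951066598194 True
part (array([0.57321289, 0.0334043 ]), 39.94031524658203, 40.22939682006836, 86.29976654052734, 1743, np.float64(0.07257012052055156)) 
bolt (array([0.57323352, 0.03340264]), 17.91425895690918, 17.715442657470703, 58.06686782836914, 436, np.float64(0.08621295227807)) 
bolt angle 0.4927570399092275 
wall (array([0.5728493 , 0.03372619]), 67.10982513427734, 66.70330047607422, 88.80596923828125, 3113, np.float64(0.0558509743912165))
[np.float64(0.012), np.float64(-0.023)] 47.6417
```

View pics/ww2.png

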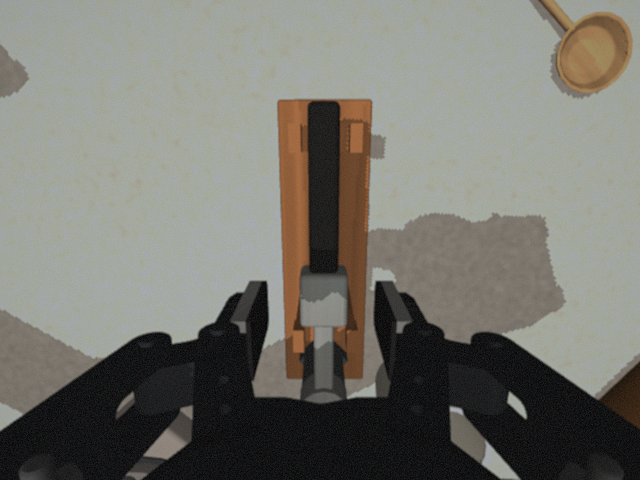

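Bolt 1 reads 0.493 rad, and the wrench lies in both notches, with its handle along column 323. Now I'll index anticlockwise, taking the left peg to the right.

```bash
cat >> h.py <<'E'
def index():
    r=.105; P=lambda t: AX+r*ud(PY+np.radians(t))
    ya=best([(*P(t),.084) for t in (135,180,225)],[PY+np.pi/2,PY-np.pi/2]); R=down(ya)
    p=P(135); movep(np.array([*p,.13]),R); command_gripper(.036)
    move_l(np.array([*p,.083]),feed=.12); command_gripper(.005,60); print("gap",sense()["finger_gap"])
    for t in range(145,226,10): move_l(np.array([*P(t),.083]),feed=.12)
    e=P(225)-sense()["position"][:2]; move_l(np.array([*(P(225)+e),.083]),feed=.05); print("err",e,P(225)-sense()["position"][:2])
    command_gripper(.036); sleep(.2); move_l(np.array([*sense()["position"][:2],.14]),feed=.15); print("turret",pegs())
E
python3 - <<'E'
from h import *
index(); c,im,P=shot("scene","s2"); print(sense()["time_s"])
for xy in [(.5157,-.4007),(.6135,-.265)]: print(rect(P,xy,.05,.008,.055))
check("p3")
E
```

```text
gap 0.011940486146314449
err [-0.00019505  0.00056537] [-1.25962595e-05  3.54319981e-04]
turret [np.float64(0.007), np.float64(-0.015)]
53.5333
(array([ 0.51933563, -0.39759845]), 54.46580123901367, 54.779090881347656, 62.736228942871094, 244, np.float64(0.025555528995593324))
(array([ 0.61108331, -0.23503751]), 48.88134002685547, 41.029537200927734, 27.26198959350586, 176, np.float64(0.02871742638758057))
part None 
bolt None 
bolt angle None 
wall (array([0.57290179, 0.03368186]), 67.20314025878906, 66.95523071289062, 88.8209228515625, 1794, np.float64(0.055358176497728756))
```

View pics/s2.png

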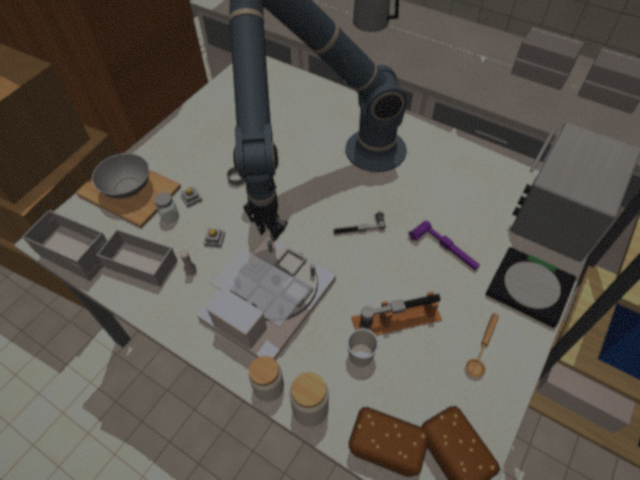

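Block C was knocked: it's now at scene pixel (213,237). The table indexed cleanly and an empty pocket is in front. On to block 2, relocated from close by.

```bash
sed -i 's/^PY=.*/PY=np.radians(-1.15); UX=ud0=np.array([np.cos(PY),np.sin(PY)]); AX=np.array([.6436,.0325]); WP=np.array([.5731,.0337])/' h.py; cat >> h.py <<'E'
def mount(xy0):
    xy,th=locate(np.array(xy0)); h=pick(xy,th); place(h); t,b,P=check()
    np.save("bolt.npy",[*b[0],np.degrees(yaw90(b[3]))+135]); print(sense()["time_s"])
def go_on():
    x,y,a=np.load("bolt.npy"); a-=6
    h=fetch(); engage(np.array([x,y]),np.radians(a),h); np.save("st.npy",[x,y,a,h]); print("start",a,"t",sense()["time_s"])
E
python3 - <<'E'
from h import *
p=px2z(cam("scene"),(213,232),.044)[:2]; print(p)
mount(p)
E
```

```text
[ 0.60540291 -0.2263228 ]
foot (array([ 0.60372656, -0.23178041]), 54.28749465942383, 54.21934127807617, 25.567264556884766, 1141, np.float64(0.01441101867354272)) 
part (array([ 0.60349615, -0.23175633]), 39.954097747802734, 40.076133728027344, 25.591203689575195, 1379, np.float64(0.03055183619001023)) 
bolt 2.298830032348633
touch True z 0.03606513010294867 gap 0.03865007638104285
gap 0.03844694619653898
0 base z 0.041934557502987836
part (array([0.57274707, 0.03419239]), 39.93232727050781, 40.189971923828125, 88.59066772460938, 1748, np.float64(0.0725135908072756)) 
bolt (array([0.57279108, 0.03431797]), 17.813077926635742, 17.892356872558594, 84.86608123779297, 439, np.float64(0.08612211012259086)) 
bolt angle 0.06500629747023466 
wall (array([0.57283215, 0.03387445]), 67.17352294921875, 66.99681854248047, 88.85700225830078, 3115, np.float64(0.055782244503706335))
62.45
```

```bash
sed -i 's/command_gripper(.005,100)/command_gripper(.005,120)/' h.py; cat >> h.py <<'E'
def run(to,step=.04):
    x,y,a,h=np.load("st.npy"); A=Arc((x,y),sense()["position"][2])
    a=drive(A,a,to,step); np.save("st.npy",[x,y,a,h]); np.save("off.npy",A.off)
def cont(to,step=.012):
    x,y,a,h=np.load("st.npy"); A=Arc((x,y),sense()["position"][2]); A.off=np.load("off.npy")
    a=drive(A,a,to,step); np.save("st.npy",[x,y,a,h]); np.save("off.npy",A.off)
def back():
    x,y,a,h=np.load("st.npy"); A=Arc((x,y),sense()["position"][2]); A.off=np.load("off.npy"); unclamp(A,a); putback(h); return check()
E
python3 - <<'E'
from h import *
go_on(); run(88)
E
```

```text
grip gap 0.016092760131386028 [0.52739489 0.38355967 0.08107547]
w [-0.44 -0.75 -3.59] 0.015976664861608418
mouth z 0.0797470200727723 True
start 123.86608123779297 t 68.0667
(121.6, 0.03, -0.1) (119.3, 0.02, -0.1) (117.0, 0.01, -0.0) (114.7, -0.02, -0.1) (112.4, 0.04, -0.2) (110.1, 0.06, -0.4) (107.8, 0.02, -0.6) (105.5, -0.04, -0.9) (103.2, -0.01, -1.1) (100.9, 0.1, -1.4) (98.7, 0.05, -1.7) (96.4, 0.01, -2.0) (94.1, 0.02, -2.3) (91.8, -0.02, -2.5) (89.5, 0.05, -2.7) (87.2, 0.09, -2.9)
turret [np.float64(0.009)] F [-1.5  4.6  6.8] t 73.7667
```

The socket stopped on the bolt's shoulder (mouth at 79.7 mm, not 74), so nothing bit. I'll check where the wrench lay after the last return, then re-engage.

```bash
python3 - <<'E'
from h import *
p=sense()["position"]; move_l(np.array([*p[:2],p[2]+.03]),feed=.1)
P=np.load("pics/ww2.npy").reshape(-1,3); u=ud(WA); n=np.array([-u[1],u[0]])
s=(P[:,:2]-WS)@u; t=(P[:,:2]-WS)@n
m=(P[:,2]>.077)&(P[:,2]<.09)&(abs(t)<.018)&(s>-.03)&(s<.24)
for x in np.arange(0,.21,.016):
    k=m&(abs(s-x)<.004)
    if k.sum()>5: print(round(x,3),(t[k].min()*1e3).round(1),(t[k].max()*1e3).round(1),(np.median(P[k,2])*1e3).round(1))
print(s[m].max(),s[m].min())
E
```

```text
0.016 -11.1 8.8 80.5
0.032 -7.5 4.5 79.6
0.048 -17.9 17.6 79.5
0.064 -16.1 13.2 83.1
0.08 -16.5 13.5 83.5
0.096 -16.4 13.5 82.8
0.112 -9.9 7.0 82.4
0.128 -10.4 7.5 82.3
0.144 -10.2 7.3 82.3
0.16 -10.5 7.1 82.3
0.176 -17.9 17.8 82.2
0.192 -10.2 7.4 82.2
0.19855191621649315 0.005276123753162921
```

```bash
cat >> h.py <<'E'
L=.114
def seat(c,a,h):
    "lower the socket on the bolt head, with small offsets in place and angle until it is down"
    zt=h+.074
    for k,(dx,dy,da) in enumerate([(0,0,0),(0,0,5),(0,0,-5),(1.2,0,0),(-1.2,0,0),(0,1.2,0),(0,-1.2,0)]):
        g,R=wpose(c+np.array([dx,dy])*1e-3,np.radians(a+da))
        move_l(np.array([*g,zt+.016]),R,feed=.1); move_l(np.array([*g,zt-.001]),feed=.04,until_force=8)
        z=sense()["position"][2]-h; print(k,"mouth z",round(z,4))
        if z<.0755: return a+da
    raise SystemExit("not seated")
E
python3 - <<'E'
from h import *
x,y,a=np.load("bolt.npy"); h=np.load("st.npy")[3]; a=seat(np.array([x,y]),a,h); np.save("st.npy",[x,y,a,h]); print(a,sense()["wrist_force"],sense()["time_s"])
E
```

```text
0 mouth z 0.0791
1 mouth z 0.0722
134.86608123779297 [-1.111823   -0.28533418  4.24183882] 76.3667
```

```bash
python3 - <<'E'
from h import *
run(88,.045)
E
```

```text
(132.3, -0.04, -0.1) (129.7, 0.01, 0.0) (127.1, -0.02, 0.1) (124.6, 0.1, 0.3) (122.0, -0.02, 0.3) (119.4, -0.03, 0.2) (116.8, 0.04, 0.1) (114.2, 0.1, -0.1) (111.7, 0.27, -0.3) (109.1, 0.4, -0.6) (106.5, 0.32, -0.8) (103.9, 0.31, -1.0) (101.3, 0.45, -1.3) (98.8, 0.38, -1.5) (96.2, 0.47, -1.7) (93.6, 0.54, -2.0) (91.0, 0.49, -2.2) (88.5, 0.58, -2.5) (85.9, 0.57, -2.7)
turret [np.float64(0.005)] F [-4.3  4.2  7.1] t 83.125
```

```bash
python3 - <<'E'
from h import *
cont(77,.013)
E
```

```text
(85.1, 0.34, -2.5) (84.4, 0.38, -2.5) (83.6, 0.52, -2.6) (82.9, 0.5, -2.7) (82.2, 0.61, -2.9) (81.4, 0.6, -3.0) (80.7, 0.67, -3.2) (79.9, 0.66, -3.3) (79.2, 0.66, -3.4) (78.4, 0.51, -3.5) (77.7, 0.47, -3.4) (76.9, 0.48, -3.3)
turret [np.float64(0.006)] F [-2.5  6.4  5.3] t 87.425
```

```bash
python3 - <<'E'
from h import *
back(); print(pegs(),sense()["time_s"])
E
```

```text
T 0.22757050413783145 F [-3.   6.   3.4]
rest z 0.011982630232048014 True
part (array([0.57291846, 0.03372261]), 40.05160140991211, 40.70023727416992, 86.17416381835938, 1747, np.float64(0.07255807298879113)) 
bolt (array([0.57274359, 0.03366144]), 17.903060913085938, 18.048730850219727, 58.77255630493164, 450, np.float64(0.08617262974463652)) 
bolt angle 0.47824827144853027 
wall (array([0.57319501, 0.03371342]), 67.15019989013672, 67.4197998046875, 88.9471435546875, 3134, np.float64(0.055849168328044874))
[np.float64(0.014), np.float64(-0.016)] 93.7167
```

Bolt 2 reads 0.478 rad. Next: index, mount the third block and seat the wrench.

```bash
python3 - <<'E'
from h import *
index(); mount((.5157,-.4007))
x,y,a=np.load("bolt.npy"); a+=4; h=fetch(); c=np.array([x,y]); g,R=wpose(c,np.radians(a)); movep(np.array([*g,.19]),R)
a=seat(c,a,h); np.save("st.npy",[x,y,a,h]); print(a,h,sense()["wrist_force"],sense()["time_s"])
E
```

```text
gap 0.012293260296902562
err [ 6.43774267e-05 -3.97645781e-05] [ 0.00020399 -0.00012293]
turret [np.float64(0.017), np.float64(-0.02)]
foot (array([ 0.51564282, -0.40091245]), 54.084468841552734, 53.79395294189453, 65.16886138916016, 1116, np.float64(0.0144018730264861)) 
part (array([ 0.51564856, -0.40107037]), 40.459877014160156, 39.92134094238281, 65.05148315429688, 1358, np.float64(0.030570071585029418)) 
bolt 1.9271278381347658
touch True z 0.03608146678173574 gap 0.03851459407946716
gap 0.0386286751351929
0 base z 0.054267566806291724
1 base z 0.054070927841041456
2 base z 0.041863440130364464
part (array([0.573664  , 0.03400236]), 39.94682312011719, 40.75627517700195, 88.88943481445312, 1766, np.float64(0.07252622636813028)) 
bolt (array([0.57296368, 0.03397131]), 17.19931983947754, 17.545923233032227, 88.49838256835938, 435, np.float64(0.08622271152906869)) 
bolt angle 0.006825149241655072 
wall (array([0.57294061, 0.03389907]), 67.17772674560547, 66.89649963378906, 88.75962829589844, 3134, np.float64(0.055815880619901975))
109.85
grip gap 0.016037591299472787 [0.52633338 0.3846444  0.08107028]
w [-0.23 -0.37 -4.39] 0.015893154839231524
0 mouth z 0.0733
137.49838256835938 0.06907027926175544 [-1.58968698 -1.19243713  0.84466972] 115.6583
```

```bash
python3 - <<'E'
from h import *
run(86.5,.045); cont(77,.013)
E
```

```text
(134.9, -0.02, -0.1) (132.3, -0.01, 0.0) (129.8, -0.02, 0.1) (127.2, 0.0, 0.1) (124.6, -0.01, 0.1) (122.0, -0.05, 0.1) (119.5, 0.0, 0.1) (116.9, 0.15, -0.0) (114.3, 0.22, -0.2) (111.7, 0.36, -0.4) (109.1, 0.33, -0.5) (106.6, 0.38, -0.7) (104.0, 0.44, -0.9) (101.4, 0.34, -1.1) (98.8, 0.33, -1.1) (96.2, 0.47, -1.3) (93.7, 0.41, -1.4) (91.1, 0.46, -1.6) (88.5, 0.49, -1.7) (85.9, 0.54, -1.9)
turret [np.float64(0.003)] F [-5.5  5.4  2.6] t 122.7583
CLICK
(85.2, 0.67, -2.0) (84.4, 0.63, -2.2) (83.7, 0.63, -2.3) (83.0, 0.7, -2.4) (82.2, 0.63, -2.5) (81.5, 0.76, -2.6) (80.7, 0.59, -2.7) (80.0, 0.54, -2.6) (79.2, 0.47, -2.5)
turret [np.float64(0.009)] F [-3.9  5.8  2.4] t 126.0083
```

```bash
python3 - <<'E'
from h import *
back(); index(); g,R=wpose(WS,WA); 
movep(np.array([*(WS+.09*ud(WA)),.30]),R); shot("wrist","wf"); 
P=np.load("pics/wf.npy"); print(rect(P,WS,.024,.0775,.09))
check("pf"); s=sense(); p=s["position"]; print(s["time_s"],s["wrist_force"])
E
```

```text
T 0.07958504909311213 F [-2.9  5.1  2.3]
rest z 0.012015848921413719 True
part (array([0.572914  , 0.03361907]), 40.015647888183594, 40.2855339050293, 86.03401184082031, 1748, np.float64(0.07255873693645684)) 
bolt (array([0.57287842, 0.03357772]), 17.878856658935547, 17.991085052490234, 57.38960647583008, 442, np.float64(0.086229674446345)) 
bolt angle 0.4999391858950077 
wall (array([0.57328021, 0.03380681]), 67.12610626220703, 67.5374984741211, 88.87340545654297, 3127, np.float64(0.055845547262749706))
gap 0.011894652490092465
err [ 0.00025866 -0.00024638] [ 0.00042439 -0.00044766]
turret [np.float64(0.01), np.float64(-0.022)]
(array([0.60616229, 0.3088605 ]), 31.457977294921875, 39.66870880126953, 45.57062530517578, 909, np.float64(0.08329627959950758))
part None 
bolt None 
bolt angle None 
wall (array([0.57318518, 0.03380952]), 67.13957214355469, 67.44354248046875, 88.88964080810547, 1761, np.float64(0.055433242876292366))
141.1 [-0.07524637  0.5685048  -0.9037262 ]
```

View pics/wf.png

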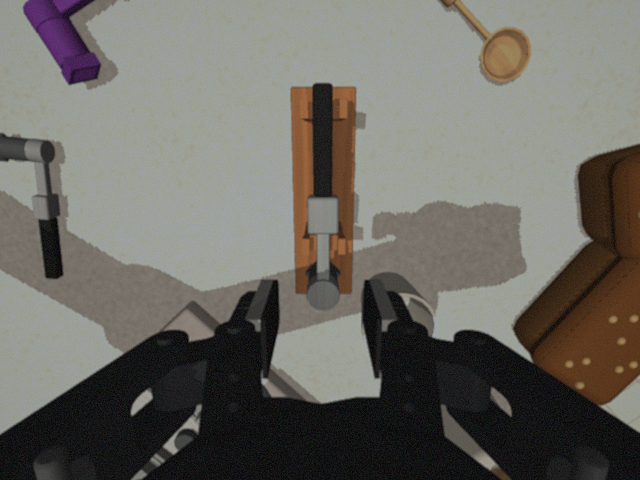

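View pics/pf.png

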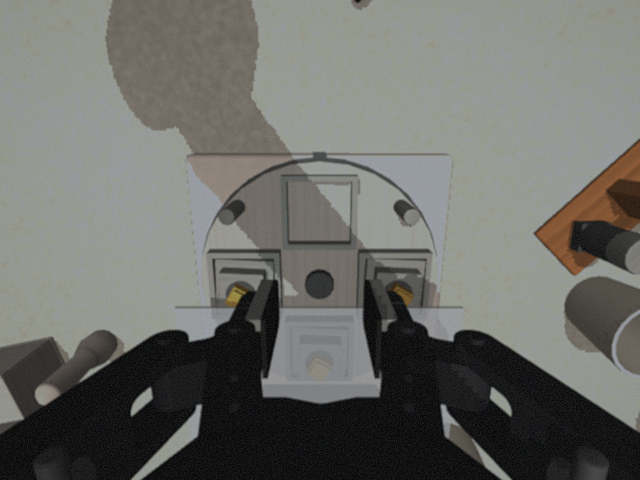

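The wrench is in both notches (handle along column 323, socket at (323,290)). The empty pocket is at the front (320,210), with blocks in the left, right and back pockets. Handing in.

```bash
python3 -c "
from rig import *
finish_job(); print(sense()['time_s'])"
```

```text
the job is handed in; nothing more can be done
the job is handed in; nothing more can be done
```

I fitted all three blocks, each in its own pocket, and tightened each one to the wrench's click. I then indexed the blocks away from the front, put the wrench back on its rest and handed the job in at about 141 s. No verdict is reported.

**Last checks**
- **Bolts:** the wrist camera read 0.493, 0.478 and 0.500 rad (limits 0.40–0.62). Each torque reading rose to about 0.7 Nm and then fell off; the drop on the second bolt was less sharp.
- **Front pocket:** empty and back at its starting angle. Its walls measured within about 1 mm of where they were early in the run. The blocks stand in the left, right and back pockets.
- **Wrench:** lying in both notches, with its rest height measured at 12.0 mm as required.

**What went wrong and was mended**
- **First bolt:** the table yielded about 0.13 rad while I was tightening. I backed off, pushed it back into its detent and finished with position correction.
- **Second bolt:** the socket first stopped on the shoulder of the bolt head. I turned the wrench a few degrees and it seated.
- **Knocked block:** one block was knocked about 3 cm during the run; I found it again and used it.
- **Fitting:** two blocks caught on the pocket wall and went in after a 1.2 mm shift.

**Not confirmed:** in the final views the two peg positions disagreed slightly about the table angle (+0.010 and −0.022 rad). I did not measure whether the other kitchen things had moved, but I saw no contact with them.

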